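# Clip two measuring scoops onto their snap hooks

## Robot

A 7-joint arm with a two-finger parallel gripper is mounted at the origin on a cart in front of the work surface, level with it; the furniture and walls round the work are solid. World frame = base frame: x ahead of the robot, y to its left, z up, the work surface at z = 0. Lengths are in m, angles in rad, forces in N, time in s.
With the tool pointing down it reaches from about 0.425 to 0.95 m from the base axis. Payload 4.7 kg.
Tool frame: the origin (TCP) lies midway between the tips of the shut fingers; the grasp point (between the pads) lies behind it (manip.hold_point_z is the z of the grasp point in the tool frame, in m); z points along the fingers, y is the line along which they close (so a half turn about z gives the same grasp; the last joint's range is limited). The gripper opens to 87 mm and grips with 3 to 60 N. Pads are 19 mm wide; open, the fingers measure 117 mm over their backs; the gripper's body (75 mm by 190 mm) begins 51 mm behind the grasp point.
Start: joints at [-1.3, 0.469, -0.049, 1.532, 0.024, 1.141, -0.082], TCP at [0.199, 0.645, 0.223] pointing down, gripper open.
Joint ranges: [-2.59, 2.59], [-0.33, 1.99], [-1.39, 1.29], [0.1, 2.45], [-1.04, 4.18], [0.21, 1.99], [-2.66, 2.66]. Speed limits (rad/s): [2.57, 2.57, 3.14, 3.14, 3.14, 3.14, 3.14].

## Interface

Orientations are given as a unit quaternion [w, x, y, z].
In Python, from workcell import status, optics, workorder, manip gives the robot as it stands.
- The arm moves only by the tool move_arm, never from a script. Its argument "increments" is text: rows parted by semicolons, each of 7 numbers parted by spaces: the turn, a rotation vector about the tool's x, y, z in rad, then the shift along the tool's x, y, z in cm, then the opening, from 0 (shut) to 1 (fully open). A call has 1 to 10 rows; each row shifts and turns the commanded pose from where the row before left it, along the tool's axes as they then stand; what a row does not reach is not made up. A row lasts 1/12 s, in which the tool goes at most 41.7 mm and 7.16 degrees, less where a joint would pass 70% of its speed; a pose out of reach is approached as far as the arm can. A call with a gripper value outside its range is refused whole. The fingers move at their own pace and stop on an object; "force" is the grip in N (left out, the last holds). Time passes only in rows, so rows that do not move let the fingers close. It gives the time, the measured TCP pose, the force, the opening and the grip force at its end, in the units of the state.
- status.get_obs(): the state, without advancing time (a new reading comes with each control period).
- optics.grab_frame(name): name is "scene" or "top" or "wrist"; returns (picture, depth): 384x512x3 uint8, red, green, blue; 384x512 float32, m along the optical axis (not along the pixel's ray), 0 where there is no reading.
- optics.camera_info(name): a dict with "mtx" (3x3 intrinsics, pixels), "dist_coeffs" ([k1, k2, p1, p2, k3] as OpenCV has them; the pictures are not rectified), "T" (4x4, takes a point from camera to world coordinates). Camera axes: x right, y down, z forward; pixel columns grow to the right and rows downward; lengths in m; the calibration is good to about 2 mm. A picture is of the moment at which its call begins: read the wrist's pose just before it. camera_info takes no time and is no camera call; for the wrist camera it gives the pose at the moment of the call.
- workorder.job_done(): hands the job in; it is judged then, once.
Trained networks look in the newest picture that a camera, given by its name, has taken for a name from the list of things; names that differ only in an ending like _2 or _b are one class to them, and where a whole thing is asked for, a point or a joint stands for the part that bears it (a point fixed in the world has none). Each returns a list of dicts, best first, with "confidence" (0 to 1); they miss things now and then, are a little off and sometimes report something else, mostly with a low value. They report only what shows in the picture. A call takes as long as a camera call.
- optics.masks_of(camera, query): "pixels" (384x512 bool, what is visible of it) and "bbox" ([left, top, width, height] in pixels, round what is visible of it).
- optics.tip_of(camera, query): "pixel" ([column, row] in pixels: a listed point, or the origin of a listed thing).
The state is a dict: "time": time; "joint_positions": joint angles; "dq": joint speeds; "tau": joint torques, N m; "tool_pos": TCP position; "tcp_rot": TCP orientation; "ft_force": force on the tool from outside, world axes, zero at the start; "torque": the same for the moment, N m; "opening": opening from 0.0 (shut) to 1.0 (fully open); "grasp_force": force on a finger pad.
Only numpy, scipy, OpenCV 4.12 (cv2) and the standard library are available. Lean on these libraries where they do the work, as an engineer would, in place of code of your own. Each camera call takes 0.05 s, during which the arm holds its last target. There are 200 camera calls.

## Task

Put the two measuring scoops away on the snap-hook stands. First push the eye of the larger scoop in through the sprung gate of the taller stand's hook, then the eye of the smaller scoop in through the gate of the lower stand's hook, so that at the end both scoops hang by their eyes inside the hooks with both gates sprung shut and everything still. Do not knock over or shift the other things standing around.

Things in the scene. Friction and masses are not known exactly. Their poses are not given: they have to be found in the camera images.
- large_scoop: Larger of two steel measuring scoops, 197 mm long, 0.1-0.2 kg, standing on its flat-bottomed round cup (62 mm wide, 36 deep). Origin level with the cup's underside, below the handle's middle; x along the handle to the eye, z up. Cup centre at x = -61 mm. Handle: flat bar 66 mm long, 14 wide (y), 6 thick. Eye at its end: flat level loop of 8 mm round bar, opening 56 mm (x) by 34 mm (y)
- large_scoop_grip (a point): Middle of the large scoop's handle (32 mm above the body's origin), axes as the scoop's
- large_scoop_eye (a point): Centre of the bar at the far end of the large scoop's eye, 101 mm along +x from the middle of the handle, axes as the scoop's; this is the part of the eye that goes inside the hook
- small_scoop: Smaller of two steel measuring scoops, 161 mm long, 0.05-0.12 kg, standing on its flat-bottomed round cup (46 mm wide, 30 deep). Origin level with the cup's underside, below the handle's middle; x along the handle to the eye, z up. Cup centre at x = -43 mm. Handle: flat bar 46 mm long, 14 wide (y), 6 thick. Eye at its end: flat level loop of 8 mm round bar, opening 56 mm (x) by 34 mm (y)
- small_scoop_grip (a point): Middle of the small scoop's handle (26 mm above the body's origin), axes as the scoop's
- small_scoop_eye (a point): Centre of the bar at the far end of the small scoop's eye, 91 mm along +x from the middle of the handle, axes as the scoop's; this is the part of the eye that goes inside the hook
- tall_stand: Taller of two alike fixed stands, 353 mm high: wooden base 120x110x14 mm, 18 mm steel post, wooden ball on top, snap hook sticking out to the stand's -x. Origin on the underside below the post's front, z up. Hook: closed D in the x-z plane, 10 mm round bars; lower bar level, its centre 225 mm up, from the post (x=0) to x=-70 mm; upper bar 67-72 mm above it, nose at x=-80 mm; gate at x=-70
- tall_stand_hook (a point): Pivot of its gate, at the lower bar's front end, 225 mm up; +x points into the hook (post 70 mm further), z up. Shut, the gate (8 mm bar) rises to 58 mm above this point, 4 mm below the nose. A level eye pushed along +x, 40-50 mm above this point, swings the gate in; it snaps up through the eye once the eye's end bar is 40-50 mm past here; then lower the eye on the bar and let go
- tall_stand_gate (a joint): Angle of the tall stand's gate: 0 shut (upright, against its stop), grows as it is pushed inwards to 1.2 rad; a light spring (about 0.05 N m when shut, 0.1 N m at 1.1 rad; roughly 1 to 2 N at the eye) shuts it
- low_stand: Lower of two alike fixed stands, 293 mm high: wooden base 120x110x14 mm, 18 mm steel post, wooden ball on top, snap hook sticking out to the stand's -x. Origin on the underside below the post's front, z up. Hook: closed D in the x-z plane, 10 mm round bars; lower bar level, its centre 165 mm up, from the post (x=0) to x=-70 mm; upper bar 67-72 mm above it, nose at x=-80 mm; gate at x=-70
- low_stand_hook (a point): Pivot of its gate, at the lower bar's front end, 165 mm up; +x points into the hook (post 70 mm further), z up. Shut, the gate (8 mm bar) rises to 58 mm above this point, 4 mm below the nose. A level eye pushed along +x, 40-50 mm above this point, swings the gate in; it snaps up through the eye once the eye's end bar is 40-50 mm past here; then lower the eye on the bar and let go
- low_stand_gate (a joint): Angle of the low stand's gate: 0 shut, grows as it is pushed inwards to 1.2 rad; same spring
- spice_jar: Bystander: spice jar with dark lid, 41 mm wide, 105 mm high, origin under its centre
- salt: Bystander: salt shaker, 44 mm wide, 90 mm high, origin under its centre
- honey_jar: Bystander: jar with red lid, 65 mm wide, 100 mm high, origin under its centre
- tin: Bystander: low food tin, 86 mm wide, 40 mm high, origin under its centre
- lemon_1: Bystander: lemon, 78 x 55 x 56 mm, origin under its centre
- cup: Bystander: white espresso cup with handle, 58 x 80 x 56 mm, origin under its centre
- chopping_board: Wooden chopping board on which the scoops stand at the start, 230 (x) x 340 (y) x 22 mm, fixed; origin under its centre, top about 20 mm above z = 0

How it is judged:
By the outcome, as a careful person would: the job done as asked, in the order asked, and still so for the second after the job is handed in, with the robot touching nothing.
It also fails if it takes over 66 s, if anything falls off the work surface, if the arm or the gripper's body presses on something with over 40 N, if the wrist force passes 120 N, or if a joint passes its speed limit or range.

## Working session

There is one attempt and no reset: what is moved stays moved. The work goes in short steps, Python scripts to look and compute and a tool call to move; the robot and the scene stay as the last step left them, time stands still between calls to the robot, and variables do not carry over. Pictures are saved under pics/ and viewed, at most 10 in all, crops included, and the job is handed in when it is done.

Besides the shell and the picture viewer there is one more tool, called after "Call:" as name(argument=value, ...) on one line, values as JSON. move_arm: Moves the arm, as the interface text tells. Its arguments: {"type":"object","properties":{"increments":{"type":"string"},"force":{"type":"number"}},"required":["increments"]}

```bash
mkdir -p pics; ls; python3 - <<'E'
from workcell import status, optics, workorder, manip
import cv2,numpy as np
print(manip.hold_point_z, status.get_obs())
a,_=optics.grab_frame("scene");b,_=optics.grab_frame("top")
cv2.imwrite("pics/a.png",a[:,:,::-1]);cv2.imwrite("pics/b.png",b[:,:,::-1])
for n in("scene","top"):print(optics.camera_info(n))
E
```

```text
pics
-0.0187 {'time': 0.0, 'joint_positions': array([-1.2998992 ,  0.46945329, -0.04860093,  1.53368628,  0.02407379,
        1.14098921, -0.08232979]), 'dq': array([-0.00025092, -0.00017909, -0.00061799,  0.00011679,  0.0019376 ,
       -0.00044723, -0.00268223]), 'tau': array([-4.48528490e-04, -5.07958460e+01, -8.06733454e-02, -2.36156183e+01,
       -6.11630967e-02,  3.79361829e-02,  2.01933335e-04]), 'tool_pos': array([0.19914861, 0.64432914, 0.22149469]), 'tcp_rot': array([-1.23588961e-04,  1.49339701e-01,  9.88785468e-01, -9.68008120e-04]), 'ft_force': array([ 0.28304458, -0.35781749,  0.63156896]), 'torque': array([ 0.04812233, -0.02323444,  0.03566246]), 'grasp_force': 0.0, 'opening': 0.9998334475496687}
{'mtx': array([[479.08748768,   0.        , 258.85071201],
       [  0.        , 479.08748768, 198.03268648],
       [  0.        ,   0.        ,   1.        ]]), 'dist_coeffs': array([0.00124674, 0.        , 0.        , 0.        , 0.        ]), 'T': array([[ 0.97399708, -0.19062137,  0.12244662,  0.39571107],
       [-0.22633393, -0.79450562,  0.56350135, -0.59271834],
       [-0.01013087, -0.5765625 , -0.81699024,  1.2051541 ],
       [ 0.        ,  0.        ,  0.        ,  1.        ]])}
{'mtx': array([[439.66040907,   0.        , 250.28087159],
       [  0.        , 439.66040907, 191.12546278],
       [  0.        ,   0.        ,   1.        ]]), 'dist_coeffs': array([-0.02676422,  0.        ,  0.        ,  0.        ,  0.        ]), 'T': array([[-1.23524217e-02, -9.88526226e-01,  1.50543411e-01,
         3.76988834e-01],
       [-9.99923127e-01,  1.20495638e-02, -2.92382259e-03,
         1.00586660e-01],
       [ 1.07629287e-03, -1.50567954e-01, -9.88599076e-01,
         1.30893408e+00],
       [ 0.00000000e+00,  0.00000000e+00,  0.00000000e+00,
         1.00000000e+00]])}
```

View pics/a.png

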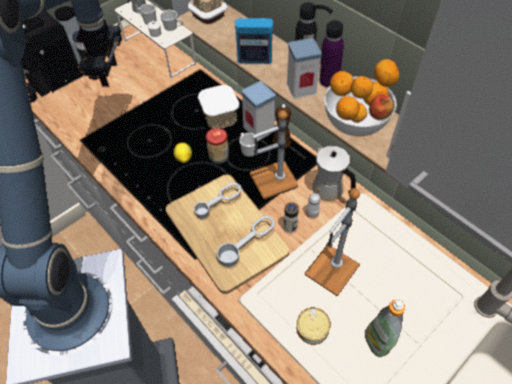

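View pics/b.png

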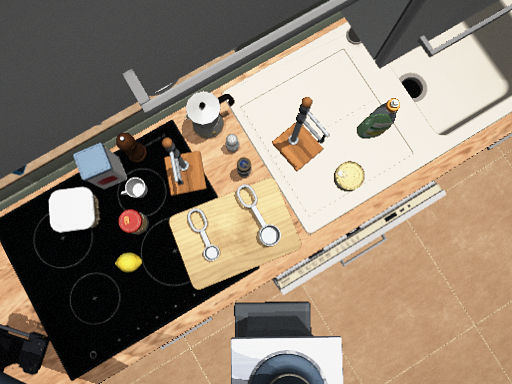

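Scoops lie on the board (top view cups at (270,236) large and (211,254) small, eyes pointing away from the robot); stands are at about (300,150) and (180,170). Measuring now.

```bash
cat > h.py <<'E'
from workcell import status, optics, workorder, manip
import cv2,numpy as np
def cloud(cam,d,info=None):
    i=info or optics.camera_info(cam)
    v,u=np.mgrid[0:384,0:512]
    p=cv2.undistortPoints(np.stack([u,v],-1).reshape(-1,1,2).astype(np.float64),i["mtx"],i["dist_coeffs"]).reshape(384,512,2)
    P=np.concatenate([p*d[...,None],d[...,None]],-1)
    return P@i["T"][:3,:3].T+i["T"][:3,3]
def ray(cam,px,z,info=None):
    i=info or optics.camera_info(cam)
    p=cv2.undistortPoints(np.array([[px]],float),i["mtx"],i["dist_coeffs"]).ravel()
    r=i["T"][:3,:3]@np.array([p[0],p[1],1]);o=i["T"][:3,3]
    return o+r*(z-o[2])/r[2]
E
python3 - <<'E'
from h import *
np.set_printoptions(precision=4,suppress=True)
Z=dict(large_scoop_grip=.052,large_scoop_eye=.052,large_scoop=.02,small_scoop_grip=.046,small_scoop_eye=.046,tall_stand_hook=.225,low_stand_hook=.165,tall_stand=0,low_stand=0,chopping_board=0)
for c in("top","scene"):
    _,d=optics.grab_frame(c);C=cloud(c,d)
    for q,z in Z.items():
        for r in optics.tip_of(c,q)[:2]:
            print(c,q,round(r["confidence"],2),np.array(r["pixel"]),ray(c,r["pixel"],z))
    for q in("large_scoop","small_scoop","tall_stand","low_stand","spice_jar","salt","honey_jar","tin","lemon_1","cup"):
        for r in optics.masks_of(c,q)[:1]:
            P=C[r["pixels"]&(d>0)];print(c,q,round(r["confidence"],2),r["bbox"],np.percentile(P,[2,50,98],axis=0).round(3).tolist())
            np.save(f"{c}_{q}.npy",P)
print(status.get_obs()["time"])
E
```

```text
top large_scoop_grip 0.74 [260.3 213.6] [0.5028 0.0689 0.052 ]
top large_scoop_eye 0.72 [240.3 184.7] [0.5876 0.1256 0.052 ]
top large_scoop 0.63 [258.7 217. ] [0.496 0.073 0.02 ]
top large_scoop 0.52 [209.8 241.2] [0.427  0.2166 0.02  ]
top small_scoop_grip 0.85 [204.4 236.6] [0.4393 0.2298 0.046 ]
top small_scoop_grip 0.45 [187.5 172.1] [0.6279 0.2799 0.046 ]
top small_scoop_eye 0.56 [192.1 207.3] [0.5241 0.2656 0.046 ]
top tall_stand_hook 0.64 [320.3 138.1] [ 0.6763 -0.0824  0.225 ]
top low_stand_hook 0.73 [180.4 184.2] [0.5719 0.2814 0.165 ]
top tall_stand 0.61 [291.7 141.1] [ 0.7299 -0.0322  0.    ]
top low_stand 0.88 [186.1 171.4] [0.6392 0.2907 0.    ]
top low_stand 0.52 [322.2 138.8] [ 0.7362 -0.1261  0.    ]
top chopping_board 0.79 [241.2 234.3] [0.447  0.1253 0.    ]
top chopping_board 0.44 [137.8 190.6] [0.5821 0.436  0.    ]
top small_scoop 0.97 [189.3, 210.5, 30.7, 50.5] [[0.376, 0.192, 0.016], [0.427, 0.228, 0.045], [0.516, 0.275, 0.053]]
top tall_stand 0.91 [268.9, 95.8, 62.1, 76.5] [[0.649, -0.113, 0.004], [0.715, -0.045, 0.015], [0.767, 0.014, 0.349]]
top spice_jar 0
[... 1833 characters left out ...]
47, 0.286]]
scene spice_jar 0.71 [215.6, 215.3, 57.8, 51.0] [[0.417, 0.015, 0.012], [0.464, 0.066, 0.046], [0.587, 0.139, 0.058]]
scene salt 0.61 [306.9, 192.1, 12.4, 26.2] [[0.699, 0.127, -0.002], [0.714, 0.137, 0.051], [0.753, 0.2, 0.087]]
scene honey_jar 0.68 [207.7, 128.2, 19.6, 36.4] [[0.454, 0.397, 0.007], [0.483, 0.409, 0.08], [0.514, 0.455, 0.105]]
scene tin 0.97 [297.5, 308.3, 37.4, 39.0] [[0.573, -0.238, 0.004], [0.612, -0.201, 0.04], [0.653, -0.155, 0.045]]
scene lemon_1 0.73 [175.4, 140.6, 15.0, 21.5] [[0.347, 0.414, 0.007], [0.372, 0.434, 0.046], [0.397, 0.474, 0.059]]
scene cup 0.69 [242.4, 134.0, 12.2, 24.1] [[0.56, 0.4, 0.004], [0.58, 0.439, 0.035], [0.602, 0.459, 0.061]]
2.2
```

```bash
python3 - <<'E'
from h import *
np.set_printoptions(precision=4,suppress=True)
for s,zb,files in(("tall",.225,("top_tall_stand","scene_tall_stand")),("low",.165,("scene_low_stand",))):
  if s=="low":
    _,d=optics.grab_frame("top");C=cloud("top",d).reshape(-1,3)
    sel=(abs(C[:,0]-.63)<.08)&(abs(C[:,1]-.29)<.07)&(C[:,2]>.1)
    np.save("top_low_stand.npy",C[sel]);files=("scene_low_stand","top_low_stand")
  for f in files:
    P=np.load(f+".npy")
    print(f)
    base=P[(P[:,2]>.005)&(P[:,2]<.022)][:,:2]
    if len(base)>50:
      r=cv2.minAreaRect(base.astype(np.float32));print(" base",r)
    for lo,hi in((.03,zb-.03),(zb-.02,zb+.012),(zb+.055,zb+.085),(zb+.105,zb+.14)):
      Q=P[(P[:,2]>lo)&(P[:,2]<hi)]
      if len(Q)<3: print(lo,len(Q));continue
      c=np.median(Q,0)
      vx,vy,x0,y0=cv2.fitLine(Q[:,:2].astype(np.float32),cv2.DIST_HUBER,0,.01,.01).ravel()
      t=(Q[:,:2]-[x0,y0])@[vx,vy]
      print(f" z{lo:.3f}-{hi:.3f} n{len(Q)} med",c,"ang",np.degrees(np.arctan2(vy,vx)),"ends",np.array([x0,y0])+t.min()*np.array([vx,vy]),np.array([x0,y0])+t.max()*np.array([vx,vy]))
E
```

```text
top_tall_stand
 base ((0.714702308177948, -0.04930584132671356), (0.12109491229057312, 0.11526688933372498), 40.18122100830078)
 z0.030-0.195 n110 med [ 0.7233 -0.0317  0.1239] ang 73.98758 ends [ 0.7208 -0.0415] [ 0.7257 -0.0245]
 z0.205-0.237 n159 med [ 0.7042 -0.0544  0.2281] ang 43.00992 ends [ 0.6654 -0.0885] [ 0.7366 -0.022 ]
 z0.280-0.310 n195 med [ 0.7021 -0.0566  0.2985] ang 44.27988 ends [ 0.6638 -0.0912] [ 0.7345 -0.0223]
 z0.330-0.365 n99 med [ 0.7268 -0.0342  0.3475] ang -77.72724 ends [ 0.7254 -0.0231] [ 0.7308 -0.0479]
scene_tall_stand
 base ((0.7754798531532288, 0.003221869468688965), (0.2825321853160858, 0.11244473606348038), 41.175926208496094)
 z0.030-0.195 n214 med [ 0.7276 -0.0416  0.1189] ang -26.501822 ends [ 0.7209 -0.0377] [ 0.7365 -0.0455]
 z0.205-0.237 n173 med [ 0.7098 -0.0538  0.2286] ang 37.22931 ends [ 0.6666 -0.0889] [ 0.7389 -0.0339]
 z0.280-0.310 n211 med [ 0.7073 -0.0565  0.2985] ang 37.126316 ends [ 0.6637 -0.0912] [ 0.7442 -0.0302]
 z0.330-0.365 n97 med [ 0.7286 -0.0402  0.3476] ang -27.972168 ends [ 0.7187 -0.0341] [ 0.7397 -0.0453]
scene_low_sta
[... 199 characters left out ...]
82  0.4305]
 z0.145-0.177 n143 med [0.6297 0.2859 0.1681] ang 6.627199 ends [0.5739 0.2801] [0.6692 0.2911]
 z0.220-0.250 n161 med [0.6337 0.2866 0.2374] ang 5.349617 ends [0.5708 0.2805] [0.6684 0.2897]
 z0.270-0.305 n74 med [0.6541 0.2891 0.286 ] ang -25.871622 ends [0.6418 0.2958] [0.6645 0.2848]
top_low_stand
 z0.030-0.135 n16 med [0.6478 0.2903 0.1172] ang -25.997372 ends [0.6443 0.2927] [0.6576 0.2862]
 z0.145-0.177 n116 med [0.6189 0.2874 0.1687] ang 6.3875837 ends [0.5702 0.2819] [0.6658 0.2927]
 z0.220-0.250 n165 med [0.6174 0.2879 0.2385] ang 8.511736 ends [0.568  0.2813] [0.6609 0.2952]
 z0.270-0.305 n94 med [0.6514 0.2954 0.2882] ang -53.15926 ends [0.6442 0.3054] [0.6591 0.2855]
```

Call:
move_arm(increments="0 0 0 -2.85 -2.85 0 1;0 0 0 -2.85 -2.85 0 1;0 0 0 -2.85 -2.85 0 1;0 0 0 -2.85 -2.85 0 1;0 0 0 -2.85 -2.85 0 1;0 0 0 -2.85 -2.85 0 1;0 0 0 -2.85 -2.85 0 1;0 0 0 -2.85 -2.85 0 1;0 0 0 -2.85 -2.85 0 1;0 0 0 -2.85 -2.85 0 1", force=45)

```text
time: 3.08
tool_pos: [0.3881, 0.2867, 0.2229]
tcp_rot: [0.0, 0.149, 0.989, 0.0]
ft_force: [0.6, 0.4, -0.5]
opening: 1.003
grasp_force: 0.0
```

Call:
move_arm(increments="0 0 0 -2.85 -2.85 0 1;0 0 0 -2.85 -2.85 0 1;0 0 0 -2.85 -2.85 0 1;0 0 0 -2.85 -2.85 0 1;0 0 0 -2.85 -2.85 0 1;0 0 0 -2.85 -2.85 0 1;0 0 0.12 0 0 0 1;0 0 0.12 0 0 0 1;0 0 0.12 0 0 0 1;0 0 0.12 0 0 0 1")

```text
time: 3.92
tool_pos: [0.5005, 0.0742, 0.2227]
tcp_rot: [0.0, 0.383, 0.924, 0.0]
ft_force: [1.0, 0.2, -0.0]
opening: 0.997
grasp_force: 0.0
```

Call:
move_arm(increments="0 0 0.12 0 0 0 1;0 0 0.12 0 0 0 1;0 0 0.12 0 0 0 1;0 0 0.12 0 0 0 1;0 0 0.12 0 0 0 1;0 0 0.12 0 0 0 1;0 0 0.12 0 0 0 1;0 0 0.12 0 0 0 1;0 0 0.12 0 0 0 1;0 0 0.12 0 0 0 1")

```text
time: 4.75
tool_pos: [0.5003, 0.0747, 0.2227]
tcp_rot: [-0.0, 0.838, 0.546, 0.0]
ft_force: [-0.3, -0.4, -0.0]
opening: 0.999
grasp_force: 0.0
```

Call:
move_arm(increments="0 0 0.12 0 0 0 1;0 0 0.12 0 0 0 1;0 0 0.12 0 0 0 1;0 0 0.12 0 0 0 1;0 0 0.12 0 0 0 1;0 0 0 0 0 0 1")

```text
time: 5.25
tool_pos: [0.5003, 0.0747, 0.2227]
tcp_rot: [-0.0, 0.961, 0.276, 0.0]
ft_force: [-0.2, -0.1, 0.4]
opening: 1.0
grasp_force: 0.0
```

```bash
python3 - <<'E'
from h import *
np.set_printoptions(precision=4,suppress=True)
i=optics.camera_info("wrist");a,d=optics.grab_frame("wrist");cv2.imwrite("pics/c.png",a[:,:,::-1])
print(i["T"])
C=cloud("wrist",d,i)
for s,z in(("large",.052),("small",.046)):
  for q in("_scoop_grip","_scoop_eye"):
    for r in optics.tip_of("wrist",s+q)[:2]: print(s+q,round(r["confidence"],2),r["pixel"],ray("wrist",r["pixel"],z,i))
  for r in optics.masks_of("wrist",s+"_scoop")[:1]:
    P=C[r["pixels"]&(d>0)];np.save(f"w_{s}.npy",P)
for s,z in(("large",.05),("small",.042)):
  for f in("w_","top_","scene_"):
    try:P=np.load(f+s+("" if f=="w_" else "_scoop")+".npy")
    except Exception: continue
    P=P[(P[:,2]>.03)&(P[:,2]<.075)]
    # all pts along axis
    vx,vy,x0,y0=cv2.fitLine(P[:,:2].astype(np.float32),cv2.DIST_HUBER,0,.01,.01).ravel()
    if vx<0:vx,vy=-vx,-vy
    e=np.array([vx,vy]);t=(P[:,:2]-[x0,y0])@e
    print(f,s,len(P),"yaw",np.degrees(np.arctan2(vy,vx)),"ends",np.array([x0,y0])+t.min()*e,np.array([x0,y0])+t.max()*e,"len",np.ptp(t),"z",np.percentile(P[:,2],[5,50,95]))
E
```

```text
[[ 0.5321 -0.8203 -0.2099  0.5578]
 [-0.8467 -0.5155 -0.132   0.1112]
 [ 0.0001  0.248  -0.9688  0.3852]
 [ 0.      0.      0.      1.    ]]
large_scoop_grip 0.97 [256.2, 177.4] [0.4991 0.073  0.052 ]
large_scoop_eye 0.77 [257.3, 71.8] [0.5846 0.1256 0.052 ]
small_scoop_grip 0.79 [88.9, 149.7] [0.4328 0.2297 0.046 ]
small_scoop_eye 0.86 [92.6, 52.8] [0.5175 0.2661 0.046 ]
small_scoop_eye 0.18 [103.0, 144.0] [0.4455 0.2201 0.046 ]
w_ large 3135 yaw 28.960835 ends [0.4246 0.0344] [0.588  0.1248] len 0.1866858526723072 z [0.0386 0.0552 0.0568]
scene_ large 458 yaw 29.70239 ends [0.4164 0.0292] [0.5875 0.1268] len 0.19694504419585626 z [0.0339 0.0525 0.0577]
w_ small 3369 yaw 20.991795 ends [0.3733 0.2058] [0.5227 0.2631] len 0.16004049135073162 z [0.0352 0.0489 0.0507]
top_ small 311 yaw 22.587091 ends [0.3723 0.203 ] [0.5188 0.2639] len 0.15862689009357145 z [0.0404 0.0475 0.0521]
scene_ small 244 yaw 34.679703 ends [0.3797 0.1932] [0.5026 0.2783] len 0.14952334134564527 z [0.0318 0.0463 0.0516]
```

View pics/c.png

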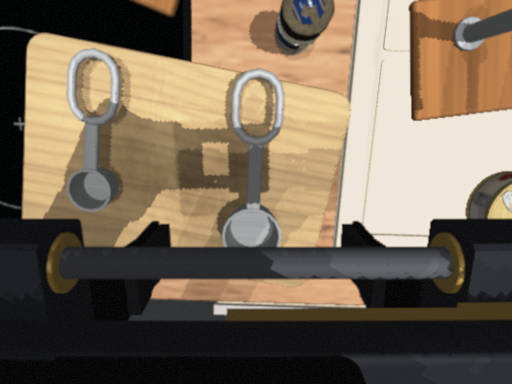

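Wrist view: large scoop eye end at (257,70), handle centre (256,177), nearly aligned with the tool; small scoop eye (93,52), handle (90,150). Numbers agree with the given sizes (100 and 92 mm), so grasp.

Call:
move_arm(increments="0 0 0 -1.2 0 3.8 1;0 0 0 0 0 4 1;0 0 0 0 0 4 1;0 0 0 0 0 3 1;0 0 0 0 0 2.5 1;0 0 0 0 0 1.6 1;0 0 0 0 0 0 1;0 0 0 0 0 0 0;0 0 0 0 0 0 0;0 0 0 0 0 0 0", force=45)

```text
time: 6.43
tool_pos: [0.4914, 0.0684, 0.0349]
tcp_rot: [-0.0, 0.961, 0.277, 0.001]
ft_force: [-0.1, -0.4, 1.0]
opening: 0.856
grasp_force: 0.0
```

Call:
move_arm(increments="0 0 0 0 0 0 0;0 0 0 0 0 0 0;0 0 0 0 0 0 0;0 0 0 0 0 0 0;0 0 0 0 0 0 0")

```text
time: 6.85
tool_pos: [0.4902, 0.0683, 0.0337]
tcp_rot: [-0.0, 0.961, 0.277, 0.0]
ft_force: [-0.0, -0.6, -0.3]
opening: 0.479
grasp_force: 0.0
```

Call:
move_arm(increments="0 0 0 0 0 0 0;0 0 0 0 0 0 0;0 0 0 0 0 0 0;0 0 0 0 0 0 0;0 0 0 0 0 0 0;0 0 0 0 0 0 0;0 0 0 0 0 0 0;0 0 0 0 0 0 0")

```text
time: 7.52
tool_pos: [0.4901, 0.0682, 0.0335]
tcp_rot: [-0.0, 0.961, 0.277, -0.0]
ft_force: [-0.0, -0.1, 0.2]
opening: 0.147
grasp_force: 44.2
```

Call:
move_arm(increments="0 0 0 0 0 -2 0;0 0 0 0 0 -4 0;0 0 0 0 0 -4 0;0 0 0 0 0 -4 0;0 0 0 0 0 -4 0;0 0 0 0 0 -3.8 0;0 0 0 0 0 0 0")

```text
time: 8.1
tool_pos: [0.4946, 0.0685, 0.2587]
tcp_rot: [-0.001, 0.961, 0.277, 0.007]
ft_force: [1.0, -0.0, -1.3]
opening: 0.149
grasp_force: 44.2
```

Call:
move_arm(increments="0 0 0 -1 3.5 0 0;0 0 0 -1 3.5 0 0;0 0 0 -1 3.5 0 0;0 0 0 -1 3.5 0 0;0 0 0 -1 3.5 0 0;0 0 0 -1 3.5 0 0;0 0 0 -1.2 3.8 0 0;0 0 -0.08 0 0 0 0;0 0 -0.08 0 0 0 0;0 0 0 0 0 0 0")

```text
time: 8.93
tool_pos: [0.5607, -0.1809, 0.2504]
tcp_rot: [-0.0, 0.936, 0.353, -0.001]
ft_force: [-0.4, -0.1, -0.6]
opening: 0.154
grasp_force: 44.2
```

```bash
python3 - <<'E'
from h import *
np.set_printoptions(precision=4,suppress=True)
o=status.get_obs();print(o["tool_pos"],o["tcp_rot"],o["ft_force"])
i=optics.camera_info("wrist");a,d=optics.grab_frame("wrist");cv2.imwrite("pics/d.png",a[:,:,::-1])
C=cloud("wrist",d,i)
for q,z in(("large_scoop_grip",.27),("large_scoop_eye",.27),("tall_stand_hook",.225)):
  for r in optics.tip_of("wrist",q)[:2]: print(q,round(r["confidence"],2),r["pixel"],ray("wrist",r["pixel"],z,i))
for q in("large_scoop","tall_stand"):
  for r in optics.masks_of("wrist",q)[:1]:
    P=C[r["pixels"]&(d>0)];np.save("w_"+q+".npy",P)
    print(q,r["confidence"],r["bbox"])
    for lo in np.arange(.2,.36,.01):
      Q=P[(P[:,2]>lo)&(P[:,2]<lo+.01)]
      if len(Q)>10: print(" %.2f"%lo,len(Q),np.percentile(Q[:,:2],[2,50,98],axis=0).round(3).tolist())
E
```

```text
[ 0.5607 -0.1809  0.2504] [-0.0005  0.9357  0.3528 -0.0007] [-0.4285 -0.0824 -0.6496]
large_scoop_grip 0.9 [256.9, 239.4] [ 0.5683 -0.175   0.27  ]
large_scoop 0.8 [202.0, 0.5, 128.0, 308.7]
 0.25 16 [[0.547, -0.203], [0.548, -0.202], [0.548, -0.201]]
 0.26 210 [[0.548, -0.201], [0.617, -0.136], [0.647, -0.107]]
 0.27 10956 [[0.545, -0.194], [0.605, -0.147], [0.65, -0.103]]
tall_stand 0.85 [204.9, 0.0, 97.7, 34.2]
 0.27 20 [[0.625, -0.126], [0.63, -0.101], [0.646, -0.1]]
```

View pics/d.png

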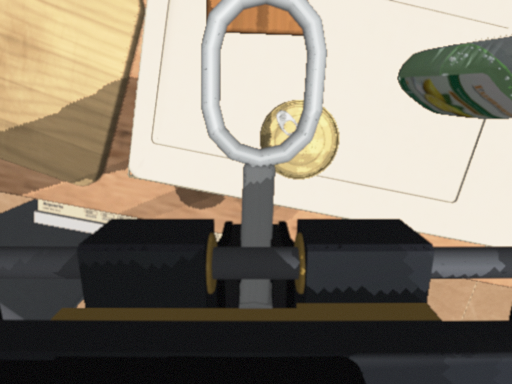

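Wrist view: the eye is held level and straight (end at about (263,0)); the hook is out of frame. Check alignment with the fixed cameras.

```bash
python3 - <<'E'
from h import *
np.set_printoptions(precision=1,suppress=True)
o=status.get_obs();print(o["tool_pos"])
p0=np.array([.671,-.085]);y=np.radians(41);e=np.array([np.cos(y),np.sin(y)]);n=np.array([-e[1],e[0]])
ims=[]
for c in("top","scene"):
  a,d=optics.grab_frame(c);C=cloud(c,d).reshape(-1,3);C=C[d.ravel()>0]
  u=(C[:,:2]-p0)@e*1e3;v=(C[:,:2]-p0)@n*1e3;z=C[:,2]*1e3
  k,l=((230,30) if c=="top" else (270,165))
  ims.append(cv2.resize(a[l:l+150,k:k+133],None,fx=3,fy=4 if 0 else 3,interpolation=cv2.INTER_CUBIC))
  for nm,m in dict(eye=(abs(v)<40)&(u<-15)&(u>-110)&(z>255)&(z<282),lower=(abs(v)<20)&(u>5)&(u<60)&(z>215)&(z<240),upper=(abs(v)<20)&(u>-25)&(u<60)&(z>284)&(z<310),gate=(abs(v)<20)&(abs(u)<12)&(z>238)&(z<280),ball=(abs(v)<30)&(u>50)&(u<110)&(z>325),post=(abs(v)<30)&(u>50)&(u<110)&(z>60)&(z<200)).items():
    if m.sum()<4: print(c,nm,m.sum());continue
    print(c,nm,m.sum(),"u",np.percentile(u[m],[1,50,99]),"v",np.percentile(v[m],[1,50,99]),"z",np.percentile(z[m],[1,50,99]), "slope",np.degrees(np.polyfit(u[m],v[m],1)[0]))
cv2.imwrite("pics/e.png",np.hstack(ims)[:,:,::-1])
E
```

```text
[ 0.6 -0.2  0.3]
top eye 254 u [-108.7  -72.   -34.4] v [-24.    0.2  23.7] z [267.  272.6 277.1] slope 0.6761498453714395
top lower 85 u [ 6.1 32.6 59.4] v [-4.9  1.9  6. ] z [222.7 228.5 233. ] slope -1.819566786476519
top upper 128 u [-9.5 24.9 59.5] v [-4.4  1.7  6.4] z [290.6 297.4 303. ] slope -1.323903508662506
top gate 17 u [-4.8 -1.5  2.2] v [2.2 4.4 5.5] z [239.  257.7 276.7] slope 4.480328097531236
top ball 102 u [65.5 76.  89.9] v [-12.7   1.5  10.9] z [337.5 347.7 354.8] slope 2.122756082550379
top post 99 u [68.7 73.1 85. ] v [-4.2  5.9  8.2] z [ 60.8 133.5 196.9] slope 23.792615120135533
scene eye 83 u [-71.2 -46.9 -33.3] v [-26.8 -19.    3.5] z [268.8 273.2 276.8] slope 35.852256711958034
scene lower 76 u [ 6.2 35.2 58. ] v [-6.2 -2.1  3.6] z [222.5 228.7 232.9] slope -0.12132243034384745
scene upper 128 u [-8.5 23.5 59.4] v [-6.1 -1.2  4.5] z [291.3 297.9 302.7] slope -1.6903758845751642
scene gate 33 u [-5.3 -2.8  2.2] v [-4.1 -1.2  4.1] z [242.2 262.2 278.5] slope -21.452167830035016
scene ball 117 u [65.1 72.9 87.5] v [-14.4  -4.7   8.8] z [326.2 347.4 353.8] slope -5.241524321994163
scene post 188 u [68.5 72.  80.8] v [-11.   -5.2   4.9] z [ 61. 133. 197.] slope -48.04351770525147
```

View pics/e.png

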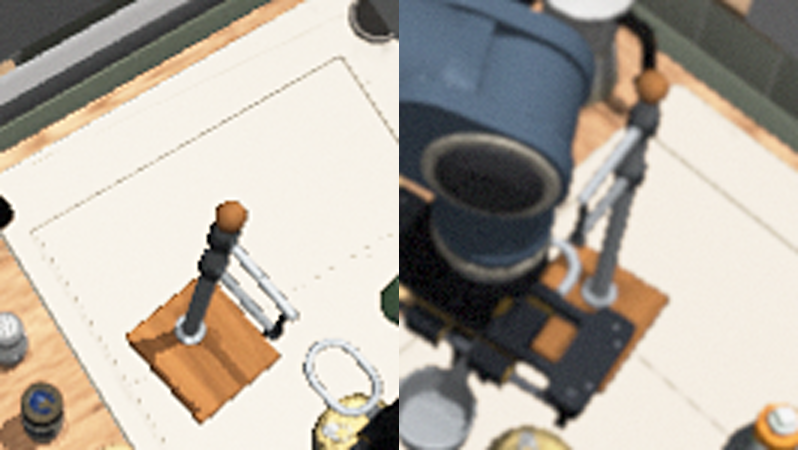

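Crops show the eye in line with the hook mouth in both views (measured: eye centred within 1 mm laterally, 46 mm above the pivot, end bar 37 mm in front). Push in.

Call:
move_arm(increments="0 0 0 1.5 0 0 0;0 0 0 1.5 0 0 0;0 0 0 1 0 0 0;0 0 0 0.9 0 0 0;0 0 0 0.9 0 0 0;0 0 0 0.9 0 0 0;0 0 0 0.9 0 0 0;0 0 0 0.9 0 0 0;0 0 0 0 0 0 0;0 0 0 0 0 0 0")

```text
time: 10.17
tool_pos: [0.6256, -0.123, 0.2513]
tcp_rot: [-0.0, 0.935, 0.354, -0.0]
ft_force: [0.0, 0.4, -1.3]
opening: 0.149
grasp_force: 44.2
```

```bash
cat > chk.py <<'E'
from h import *
import sys
np.set_printoptions(precision=1,suppress=True)
s=sys.argv[1]
p0,yd,zb,boxes=dict(tall=(np.array([.671,-.085]),41,225,((240,40),(280,150))),low=(np.array([.576,.283]),7,165,((120,90),(205,80))))[s]
o=status.get_obs();print(o["time"],o["tool_pos"]*1e3,o["ft_force"],o["opening"])
y=np.radians(yd);e=np.array([np.cos(y),np.sin(y)]);n=np.array([-e[1],e[0]]);ims=[]
for c,(k,l) in zip(("top","scene"),boxes):
  a,d=optics.grab_frame(c);C=cloud(c,d).reshape(-1,3);C=C[d.ravel()>0]
  u=(C[:,:2]-p0)@e*1e3;v=(C[:,:2]-p0)@n*1e3;z=C[:,2]*1e3-zb
  ims.append(cv2.resize(a[l:l+150,k:k+133],None,fx=3,fy=3,interpolation=cv2.INTER_CUBIC))
  for nm,m in dict(eye=(abs(v)<40)&(u<66)&(u>-110)&(z>35)&(z<57),eyeend=(abs(v)<15)&(u>15)&(u<64)&(z>36)&(z<57),eye_side=(abs(v)>10)&(abs(v)<27)&(abs(u)<50)&(z>-40)&(z<57),lower=(abs(v)<20)&(u>5)&(u<60)&(z>-10)&(z<15),gate=(abs(v)<9)&(abs(u)<11)&(z>12)&(z<57),upper=(abs(v)<20)&(u>-25)&(u<60)&(z>58)&(z<85)).items():
    if m.sum()<4: print(c,nm,m.sum());continue
    print(c,nm,m.sum(),"u",np.percentile(u[m],[1,50,99]),"v",np.percentile(v[m],[1,50,99]),"z",np.percentile(z[m],[1,50,99]))
if len(sys.argv)>2: cv2.imwrite(sys.argv[2],np.hstack(ims)[:,:,::-1])
E
python3 chk.py tall pics/f.png
```

```text
10.1667 [ 625.6 -123.   251.3] [ 0.   0.4 -1.3] 0.14927512592208073
top eye 203 u [-13.8  16.5  49.5] v [-24.5   7.   24.5] z [40.7 47.1 53. ]
top eyeend 29 u [37.3 45.8 51.2] v [-14.6   6.1  14.5] z [43.1 47.4 52. ]
top eye_side 171 u [-13.8  16.8  47.5] v [-24.5  11.9  24.6] z [42.2 47.  52.1]
top lower 47 u [ 6.6 26.  58.7] v [-3.9  0.6  4.5] z [-0.6  3.5  7.4]
top gate 19 u [-10.7  -2.1   2.3] v [-6.2  4.2  7.5] z [21.9 42.  56.2]
top upper 129 u [-9.5 24.6 59.7] v [-4.2  1.5  6.6] z [65.7 72.6 77. ]
scene eye 258 u [-108.2  -80.4   48. ] v [-26.3   0.7  30.7] z [35.3 46.3 55.4]
scene eyeend 21 u [39.3 45.6 50.5] v [-14.5  -9.3  -1.9] z [41.6 48.5 51.3]
scene eye_side 40 u [21.7 34.6 47.5] v [-26.3 -20.1 -11.4] z [44.1 48.5 52.5]
scene lower 19 u [46.7 52.3 58.9] v [-6.4 -1.6  2.6] z [1.4 4.1 6.4]
scene gate 0
scene upper 25 u [40.3 51.4 59.9] v [-6.7 -3.4  0.7] z [70.  75.1 79.7]
```

View pics/f.png

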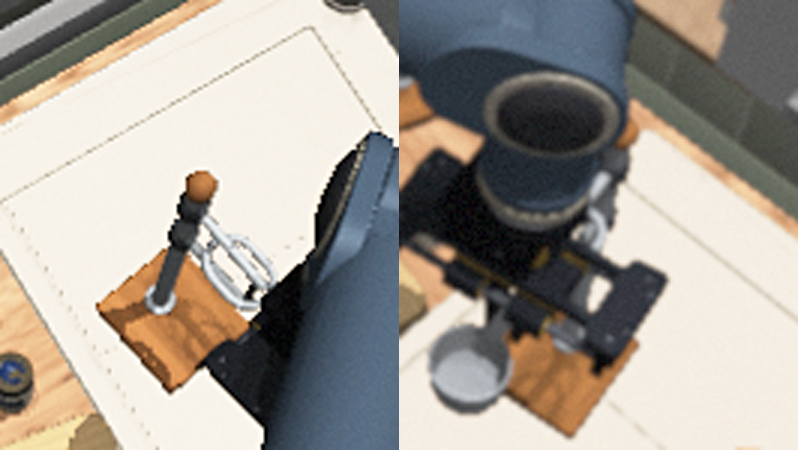

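Gate is seen upright again (u≈-2 mm, up to 56 mm) with the eye's end bar 47 mm inside. Draw back a little, lower, then tilt the handle down before letting go so it doesn't swing.

Call:
move_arm(increments="0 0 0 -1.1 0 0 0;0 0 0 -1.1 0 0 0;0 0 0 0 0 1 0;0 0 0 0 0 1 0;0 0 0 0 0 1 0;0 0 0 0 0 0.3 0;0 0.12 0 0.2 0 1.35 0;0 0.12 0 0.2 0 1.35 0;0 0 0 0 0 0 0;0 0 0 0 0 0 0")

```text
time: 11.1
tool_pos: [0.6114, -0.1361, 0.1911]
tcp_rot: [-0.043, 0.93, 0.349, 0.11]
ft_force: [-0.8, 0.7, -0.6]
opening: 0.153
grasp_force: 44.2
```

```bash
cat > pp.py <<'E'
import sys
from h import *
from scipy.spatial.transform import Rotation as R
np.set_printoptions(precision=1,suppress=True)
s=sys.argv[1];L=float(sys.argv[2])
p0,yd=dict(tall=(np.array([.671,-.085,.225]),41),low=(np.array([.576,.283,.165]),7))[s]
o=status.get_obs();q=o["tcp_rot"];M=R.from_quat([q[1],q[2],q[3],q[0]])
E=o["tool_pos"]+M.apply([L,0,-.0187])-p0
y=np.radians(yd);print("endbar u v z",E[:2]@[np.cos(y),np.sin(y)]*1e3,E[:2]@[-np.sin(y),np.cos(y)]*1e3,E[2]*1e3,"pitch",np.degrees(np.arcsin(M.apply([1,0,0])[2])),"ft",o["ft_force"],"q",np.round(o["joint_positions"],2).tolist())
E
python3 pp.py tall .114
```

```text
endbar u v z 27.892942943940582 0.7389743410126798 11.09169412922001 pitch 13.586645073397627 ft [-0.8  0.7 -0.6] q [-0.19, 0.4, 0.58, 1.82, -0.53, 0.93, -0.2]
```

Call:
move_arm(increments="0 0.12 0 0.12 0 1.38 0;0 0.12 0 0.12 0 1.38 0;0 0.12 0 0.12 0 1.38 0;0 0.12 0 0.12 0 1.38 0;0 0 0 0 0 0 0;0 0 0 0 0 0 0")

```text
time: 11.6
tool_pos: [0.6285, -0.1228, 0.1449]
tcp_rot: [-0.113, 0.89, 0.335, 0.288]
ft_force: [-1.3, -1.9, -0.2]
opening: 0.154
grasp_force: 45.0
```

```bash
python3 pp.py tall .114
```

```text
endbar u v z 24.255747562143203 -0.6334447639282613 2.1325724375208246 pitch 36.04742086162001 ft [-1.3 -1.9 -0.2] q [0.28, 0.43, 0.14, 1.97, -1.04, 0.74, 0.34]
```

Call:
move_arm(increments="0 0 0 0.3 0 -0.5 0;0 0 0 0 0 0 0;0 0 0 0 0 0 0")

```text
time: 11.85
tool_pos: [0.6286, -0.1203, 0.1516]
tcp_rot: [-0.112, 0.889, 0.338, 0.288]
ft_force: [-0.3, 0.1, -0.5]
opening: 0.149
grasp_force: 45.0
```

```bash
python3 pp.py tall .114; python3 chk.py tall pics/g.png|grep -E "gate|eye_side|lower"
```

```text
endbar u v z 26.024211767125347 1.860705840588549 8.678349782095058 pitch 35.99090592145114 ft [-0.3  0.1 -0.5] q [0.27, 0.42, 0.15, 1.97, -1.03, 0.75, 0.33]
top eye_side 114 u [-34.4 -12.6  14.9] v [-21.5  16.4  26.9] z [-25.4  -7.6  17.7]
top lower 92 u [ 5.9 29.7 58.5] v [-9.8  1.8 18.9] z [-2.2  4.1 14.6]
top gate 24 u [-4.7 -0.5 10.7] v [-8.1  3.9  8. ] z [12.6 27.7 53.6]
scene eye_side 187 u [-32.9  -8.8  14.4] v [-22.4  11.7  25.6] z [-26.2  -5.7  17. ]
scene lower 106 u [ 5.3 26.2 59.3] v [-18.7  -2.5  18.9] z [-0.3  5.9 14.9]
scene gate 41 u [-5.9 -2.6 10.7] v [-8.2 -1.7  4.4] z [13.4 35.4 56.4]
```

View pics/g.png

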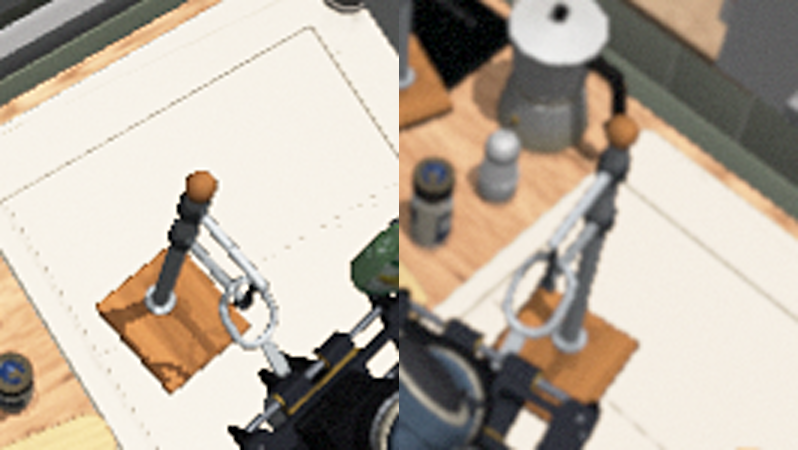

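The eye is tilted around the shut gate with its end bar on the lower bar (scene crop about (540,290)). Let go.

Call:
move_arm(increments="0 0 0 0 0 0 0.3;0 0 0 0 0 0 0.5;0 0 0 0 0 0 1;0 0 0 0 0 0 1;0 0 0 0 0 0 1;0 0 0 0 0 0 1;0 0 0 0 0 0 1;0 0 0 0 0 0 1;0 0 0 0 0 0 1;0 0 0 0 0 0 1")

```text
time: 12.78
tool_pos: [0.6269, -0.122, 0.15]
tcp_rot: [-0.113, 0.89, 0.336, 0.288]
ft_force: [-0.5, 0.3, 0.2]
opening: 0.828
grasp_force: 0.0
```

Call:
move_arm(increments="0 0 0 0 0 0 1;0 0 0 0 0 0 1;0 0 0 0 0 0 1;0 0 0 0 0 -1 1;0 0 0 0 0 -2 1;0 0 0 0 0 -2 1;0 0 0 0 0 -2 1;0 0 0 0 0 -2 1;0 0 0 0 0 -2 1;0 0 0 0 0 0 1")

```text
time: 13.62
tool_pos: [0.5789, -0.1691, 0.2432]
tcp_rot: [-0.109, 0.89, 0.335, 0.29]
ft_force: [0.2, -0.9, 1.1]
opening: 0.997
grasp_force: 0.0
```

```bash
python3 pp.py tall .114; python3 chk.py tall pics/i.png|grep -E "gate|eye_side|lower"
```

```text
endbar u v z -43.65392853581542 -2.790209479494446 100.4763666727401 pitch 36.1194872857582 ft [ 0.2 -0.9  1.1] q [0.31, 0.27, 0.23, 1.94, -0.87, 0.92, 0.22]
top eye_side 19 u [45.5 48.  49.9] v [-23.8 -17.3  24.2] z [-39.1 -28.3  -4.5]
top lower 121 u [ 6.  43.5 59.6] v [-15.1   1.7  18.5] z [-3.4  4.2 11.9]
top gate 17 u [-5.1 -1.4  2.1] v [2.8 4.2 5.5] z [16.3 34.1 55.2]
scene eye_side 21 u [46.1 47.9 49.9] v [-26.4 -21.9 -18.1] z [-39.2 -24.   -4.6]
scene lower 111 u [ 7.1 45.1 58. ] v [-19.   -2.8   7. ] z [-2.3  4.2 13.6]
scene gate 36 u [-5.1 -3.3  1.9] v [-4.1 -1.5  4. ] z [14.2 34.8 54.3]
```

View pics/i.png

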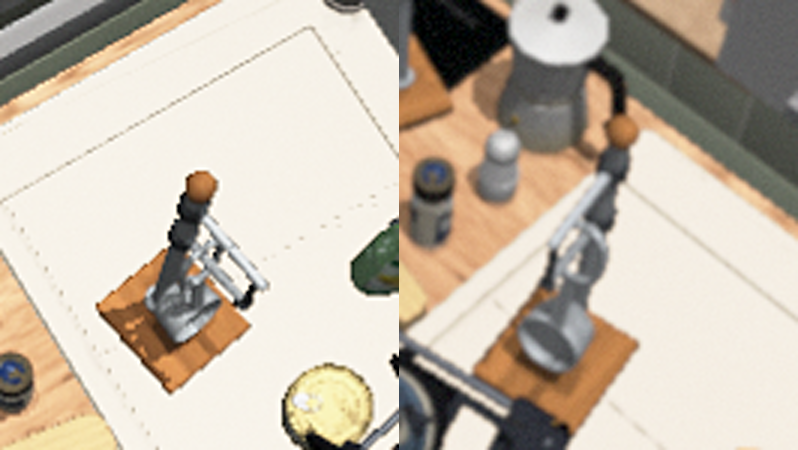

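Large scoop hangs in the tall hook (scene crop (570,310)), gate shut. On to the small scoop.

Call:
move_arm(increments="0 -0.105 0 -1 0 0 1;0 -0.105 0 -1 0 0 1;0 -0.105 0 0 0 0 1;0 -0.105 0 0 0 0 1;0 -0.105 0 0 0 0 1;0 -0.105 0 0 0 0 1;0 0 0.103 0 0 0 1;0 0 0.103 0 0 0 1;0 0 0.103 0 0 0 1;0 0 0 0 0 0 1")

```text
time: 14.55
tool_pos: [0.5662, -0.1748, 0.2266]
tcp_rot: [-0.003, 0.978, 0.206, -0.004]
ft_force: [0.6, 0.5, 0.1]
opening: 1.0
grasp_force: 0.0
```

```bash
cat > to.py <<'E'
import sys
from h import *
from scipy.spatial.transform import Rotation as R
np.set_printoptions(precision=4,suppress=True)
o=status.get_obs();q=o["tcp_rot"];M=R.from_quat([q[1],q[2],q[3],q[0]])
t=np.array(list(map(float,sys.argv[1:4])));yaw=np.radians(float(sys.argv[4]))
T=R.from_matrix(np.array([[np.cos(yaw),np.sin(yaw),0],[np.sin(yaw),-np.cos(yaw),0],[0,0,-1]]).astype(float))
print(o["time"],o["tool_pos"],"shift cm",M.inv().apply(t-o["tool_pos"])*100,"turn",(M.inv()*T).as_rotvec(),"q",o["joint_positions"])
E
python3 to.py .429 .228 .22 23.3
```

```text
14.55 [ 0.5662 -0.1748  0.2266] shift cm [  3.7257 -42.382    0.9745] turn [-0.0079  0.006   0.0092] q [-0.1036  0.35    0.4345  1.7454 -0.1657  1.0919 -0.7691]
```

Call:
move_arm(increments="-0.008 0.006 0.009 0.3 -3.85 0 1;0 0 0 0.35 -3.85 0 1;0 0 0 0.35 -3.85 0 1;0 0 0 0.35 -3.85 0 1;0 0 0 0.35 -3.85 0 1;0 0 0 0.35 -3.85 0 1;0 0 0 0.35 -3.85 0 1;0 0 0 0.35 -3.85 0 1;0 0 0 0.35 -3.85 0 1;0 0 0 0.35 -3.85 0 1")

```text
time: 15.38
tool_pos: [0.4439, 0.1928, 0.2275]
tcp_rot: [0.001, 0.979, 0.204, 0.001]
ft_force: [1.0, -0.2, 1.0]
opening: 1.001
grasp_force: 0.0
```

Call:
move_arm(increments="0 0 0 0.3 -3.8 0 1;0 0 0 0 0 0 1")

```text
time: 15.55
tool_pos: [0.4292, 0.2355, 0.2272]
tcp_rot: [-0.001, 0.978, 0.21, 0.0]
ft_force: [-0.2, -0.0, 0.2]
opening: 0.998
grasp_force: 0.0
```

```bash
python3 - <<'E'
from h import *
np.set_printoptions(precision=4,suppress=True)
i=optics.camera_info("wrist");a,d=optics.grab_frame("wrist")
for q in("small_scoop_grip","small_scoop_eye"):
    for r in optics.tip_of("wrist",q)[:1]: print(q,round(r["confidence"],2),r["pixel"],ray("wrist",r["pixel"],.046,i))
E
python3 to.py .429 .228 .0275 23.3
```

```text
small_scoop_grip 0.59 [265.0, 174.6] [0.4321 0.2266 0.046 ]
small_scoop_eye 0.94 [265.8, 78.7] [0.518  0.2652 0.046 ]
15.7 [0.4327 0.227  0.2272] shift cm [-0.3163 -0.281  19.9713] turn [ 0.0022 -0.001   0.003 ] q [-0.7347  0.1554  0.1844  1.9674 -0.0306  1.0209 -1.6976]
```

Call:
move_arm(increments="0 0 0 -0.37 -0.18 3.9 1;0 0 0 0 0 4 1;0 0 0 0 0 4 1;0 0 0 0 0 3.5 1;0 0 0 0 0 2.5 1;0 0 0 0 0 2 1;0 0 0 0 0 0 1;0 0 0 0 0 0 0;0 0 0 0 0 0 0;0 0 0 0 0 0 0", force=45)

```text
time: 16.53
tool_pos: [0.431, 0.2272, 0.0303]
tcp_rot: [0.0, 0.979, 0.202, 0.003]
ft_force: [-0.1, -0.1, 0.7]
opening: 0.855
grasp_force: 0.0
```

Call:
move_arm(increments="0 0 0 0 0 0 0;0 0 0 0 0 0 0;0 0 0 0 0 0 0;0 0 0 0 0 0 0;0 0 0 0 0 0 0;0 0 0 0 0 0 0;0 0 0 0 0 0 0;0 0 0 0 0 0 0;0 0 0 0 0 0 0;0 0 0 0 0 0 0")

```text
time: 17.37
tool_pos: [0.4296, 0.2271, 0.0288]
tcp_rot: [0.001, 0.979, 0.202, 0.001]
ft_force: [1.4, -0.1, 0.3]
opening: 0.15
grasp_force: 44.9
```

Call:
move_arm(increments="0 0 0 0 0 0 0;0 0 0 0 0 0 0;0 0 0 0 0 0 0;0 0 0 0 0 0 0")

```text
time: 17.7
tool_pos: [0.4296, 0.2271, 0.0288]
tcp_rot: [0.001, 0.979, 0.202, 0.001]
ft_force: [-0.2, -0.4, -0.1]
opening: 0.149
grasp_force: 44.9
```

Call:
move_arm(increments="0 0 0 0 0 -2 0;0 0 0 0 0 -4 0;0 0 0 0 0 -4 0;0 0 0 0 0 -4 0;0 0 0 0 0 -2.4 0;0 0 0.096 0 0 0 0;0 0 0.096 0 0 0 0;0 0 0.096 0 0 0 0;0 0 0 0 0 0 0;0 0 0 0 0 0 0")

```text
time: 18.53
tool_pos: [0.4289, 0.2271, 0.1927]
tcp_rot: [0.0, 0.998, 0.06, 0.001]
ft_force: [-0.4, 0.6, -1.9]
opening: 0.148
grasp_force: 44.9
```

```bash
python3 to.py .448 .267 .193 7
```

```text
18.5333 [0.4289 0.2271 0.1927] shift cm [ 2.3798 -3.7324 -0.0307] turn [ 0.001  -0.0023 -0.0011] q [-0.7743  0.1883  0.2279  2.0187 -0.0501  0.9383 -1.9704]
```

Call:
move_arm(increments="0 0 0 1.2 -1.85 0 0;0 0 0 1.2 -1.85 0 0;0 0 0 0 0 0 0;0 0 0 0 0 0 0")

```text
time: 18.87
tool_pos: [0.4485, 0.2675, 0.1924]
tcp_rot: [0.001, 0.998, 0.061, 0.001]
ft_force: [-0.1, -0.1, -1.4]
opening: 0.151
grasp_force: 44.9
```

```bash
sed -i 's/(u<66)&(u>-110)/(u<-12)\&(u>-110)/; s/ if len(sys/ if len(sys/' chk.py; sed -i 's/upper=(abs/post=(abs(v)<30)\&(u>62)\&(u<110)\&(z<-20)\&(z>-110),ball=(abs(v)<30)\&(u>50)\&(u<110)\&(z>105),upper=(abs/' chk.py; python3 chk.py low; python3 pp.py low .094
```

```text
18.8667 [448.5 267.5 192.4] [-0.1 -0.1 -1.4] 0.15095343607101286
top eye 97 u [-83.5 -44.9 -31.9] v [-23.7 -16.3  14.6] z [41.5 46.4 52.3]
top eyeend 0
top eye_side 26 u [-49.8 -41.1 -33.4] v [-20.3 -13.3  16.2] z [43.1 45.9 51.5]
top lower 66 u [ 6.6 33.7 59. ] v [-4.6 -0.   6. ] z [-3.   3.   7.6]
top gate 9 u [-4.1 -2.9  2.3] v [-4.7 -3.8 -0. ] z [14.8 30.1 51.2]
top post 44 u [69.4 71.8 81.9] v [-4.4 -1.3  7.6] z [-108.6  -73.   -25.1]
top ball 95 u [66.4 76.7 89.5] v [-8.1  3.4 15.9] z [114.  122.6 129. ]
top upper 112 u [-8.2 25.5 59.9] v [-5.3  0.4  6.8] z [64.8 72.4 77.6]
scene eye 106 u [-76.6 -50.6 -31.4] v [-26.    0.8  23.2] z [40.2 45.9 51.3]
scene eyeend 0
scene eye_side 37 u [-49.6 -41.1  -0.7] v [-24.9 -11.2  20. ] z [-0.2 45.8 52.9]
scene lower 63 u [ 6.4 33.  58. ] v [-7.5 -1.7  4.7] z [-5.5  2.3  9.3]
scene gate 33 u [-2.1  0.1  4.1] v [-8.  -3.9  2.5] z [14. 35. 56.]
scene post 116 u [71.2 77.6 88.7] v [-8.3 -2.7  8.1] z [-108.7  -63.4  -20.8]
scene ball 73 u [68.1 78.  90.8] v [-9.8 -3.  10. ] z [105.9 121.2 129.6]
scene upper 91 u [-7.3 25.1 58.5] v [-8.2 -2.1  4.4] z [63.7 72.2 78.1]
endbar u v z -34.943673723335806 -1.707041243436053 46.221660823648506 pitch 0.08470053039910955 ft [ 0.2 -0.3 -0.2] q [-0.8, 0.25, 0.22, 1.94, -0.06, 0.96, -2.01]
```

Call:
move_arm(increments="0 0 0 1.5 0 0 0;0 0 0 1.5 0 0 0;0 0 0 1 0 0 0;0 0 0 0.9 0 0 0;0 0 0 0.9 0 0 0;0 0 0 0.9 0 0 0;0 0 0 0.9 0 0 0;0 0 0 0.7 0 0 0;0 0 0 0 0 0 0;0 0 0 0 0 0 0")

```text
time: 19.8
tool_pos: [0.5315, 0.2765, 0.1931]
tcp_rot: [0.0, 0.998, 0.059, 0.002]
ft_force: [0.3, -0.3, -1.2]
opening: 0.153
grasp_force: 44.9
```

```bash
python3 chk.py low pics/j.png; python3 pp.py low .094
```

```text
19.8 [531.5 276.5 193.1] [ 0.3 -0.3 -1.2] 0.1527890538302158
top eye 0
top eyeend 12 u [41.3 46.7 50.2] v [-13.2 -10.3  -5. ] z [43.3 47.3 50. ]
top eye_side 54 u [ 5.4 27.3 48.1] v [-25.1 -19.8 -10.6] z [43.5 47.2 52.2]
top lower 1
top gate 0
top post 23 u [70.2 74.9 83. ] v [-4.8 -3.3  8.2] z [-108.5  -62.6  -26.8]
top ball 95 u [66.6 75.9 88.7] v [-8.2  3.4 15.7] z [112.7 122.7 129.7]
top upper 1
scene eye 110 u [-105.   -87.4  -64.4] v [-24.9  -0.4  19.3] z [35.1 43.8 50.2]
scene eyeend 24 u [40.2 47.4 53. ] v [-13.4   1.4  13.8] z [43.  47.9 52.2]
scene eye_side 35 u [17.7 35.2 48. ] v [-26.  -19.8  16.5] z [38.3 47.3 52.7]
scene lower 42 u [23.6 40.4 58.6] v [-6.5 -1.9  7. ] z [-2.5  2.9  8.2]
scene gate 0
scene post 114 u [71.3 77.4 88.5] v [-7.2 -2.6  7. ] z [-108.7  -66.4  -23.6]
scene ball 74 u [68.9 78.8 91. ] v [-9.6 -2.7  9.8] z [107.4 121.2 128.9]
scene upper 70 u [ 7.3 33.8 59.6] v [-7.2 -1.8  5.3] z [63.8 72.5 78.1]
endbar u v z 48.266530495313056 -1.1472654826071338 46.95948115855203 pitch 0.13790545119702272 ft [-0.5  0.8 -0.7] q [-0.73, 0.37, 0.23, 1.77, -0.1, 1.01, -1.91]
```

View pics/j.png

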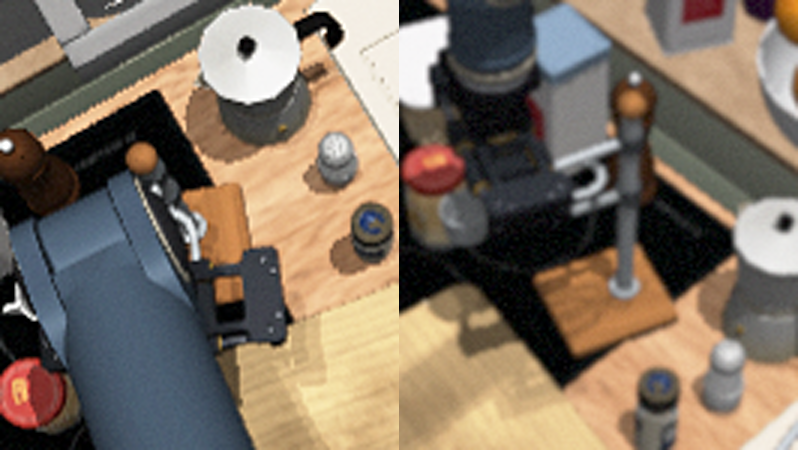

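Eye's end bar is 47-48 mm inside (scene crop (595,185)), gate hidden by the hand. Push 3 mm more, draw back, and read forces.

Call:
move_arm(increments="0 0 0 0.3 0 0 0;0 0 0 0 0 0 0;0 0 0 0 0 0 0;0 0 0 -1.2 0 0 0;0 0 0 -1.3 0 0 0;0 0 0 0 0 0 0;0 0 0 0 0 0 0")

```text
time: 20.48
tool_pos: [0.509, 0.2742, 0.1933]
tcp_rot: [0.0, 0.998, 0.06, 0.002]
ft_force: [-0.1, 0.1, -0.9]
opening: 0.154
grasp_force: 44.9
```

```bash
python3 chk.py low | grep -E "gate|eye|lower"; python3 pp.py low .094;python3 -c "
from h import *
f=[]
for k in range(8): optics.grab_frame('wrist');f.append(status.get_obs()['ft_force'])
print(np.mean(f,0))"
```

```text
top eye 7 u [-17.3 -15.5 -12.6] v [-24.5 -22.3 -19.1] z [46.3 47.8 52.4]
top eyeend 18 u [17.8 23.  26.7] v [-14.7  -9.   -2.6] z [43.3 47.  51.4]
top eye_side 56 u [-17.2   3.6  25.6] v [-24.8 -19.7 -10.6] z [43.5 48.  53.4]
top lower 37 u [13.2 44.8 58.7] v [-4.5 -0.   6. ] z [-2.9  2.7  7.4]
top gate 0
scene eye 56 u [-109.6 -100.2  -87.7] v [-25.6   7.9  20.2] z [35.6 42.5 51.2]
scene eyeend 24 u [19.5 26.2 32.3] v [-13.9  -0.2  14. ] z [40.4 47.7 51.5]
scene eye_side 51 u [-9.   7.4 27. ] v [-26.7 -18.2  24.5] z [20.  47.6 52.1]
scene lower 63 u [ 7.6 32.6 59.6] v [-7.5 -1.4  5.5] z [-4.4  2.6  8.4]
scene gate 21 u [-2.3  1.2  4.1] v [-7.4 -4.6  0.1] z [14.  44.5 56.6]
endbar u v z 27.26927995645757 -1.148038602217172 47.391177017672284 pitch 0.22078229047324277 ft [ 0.8 -0.5 -0.9] q [-0.75, 0.34, 0.23, 1.82, -0.09, 0.99, -1.94]
[-0.03846908  0.39918041 -0.81530919]
```

Gate upright again (scene: u≈1 mm, up to 57 mm high), no side force. Lower and tilt.

Call:
move_arm(increments="0 0 0 0 0 1 0;0 0 0 0 0 1 0;0 0 0 0 0 1 0;0 0 0 0 0 0.5 0;0 0.12 0 0.18 0 1.13 0;0 0.12 0 0.18 0 1.13 0;0 0.12 0 0.18 0 1.13 0;0 0 0 0 0 0 0;0 0 0 0 0 0 0")

```text
time: 21.73
tool_pos: [0.5166, 0.2752, 0.1242]
tcp_rot: [-0.009, 0.982, 0.06, 0.178]
ft_force: [0.6, 0.1, 0.1]
opening: 0.152
grasp_force: 44.9
```

```bash
python3 pp.py low .094
```

```text
endbar u v z 21.599811014946514 -0.4301478851899787 9.621319961681223 pitch 20.50169166251972 ft [0.6 0.1 0.1] q [-0.95, 0.32, 0.35, 2.11, 0.16, 0.42, -2.22]
```

Call:
move_arm(increments="0 0.1 0 0.35 0 0.9 0;0 0.1 0 0.35 0 0.9 0;0 0 0 0 0 0 0;0 0 0 0 0 0 0")

```text
time: 22.07
tool_pos: [0.5338, 0.2779, 0.1229]
tcp_rot: [-0.01, 0.965, 0.056, 0.255]
ft_force: [-0.3, -0.3, -1.0]
opening: 0.153
grasp_force: 44.9
```

```bash
python3 pp.py low .094; python3 chk.py low | grep -E "gate|eye|lower"
```

```text
endbar u v z 30.04542488813716 0.0813801567083436 20.535580305840906 pitch 29.566832259277163 ft [-0.3 -0.3 -1. ] q [-1.12, 0.34, 0.52, 2.19, 0.46, 0.24, -2.55]
top eye 286 u [-103.   -65.   -49.1] v [-39.4 -15.2  39.5] z [35.9 49.9 56.9]
top eyeend 0
top eye_side 163 u [-49.7  -0.8  29.7] v [-23.8  11.4  25.2] z [-31.8   6.7  41.9]
top lower 76 u [ 5.7 23.2 58.9] v [-19.3  -0.2  19. ] z [-1.4  4.3 14.8]
top gate 9 u [-4.3 -3.5  2.3] v [-5.3 -3.7 -0. ] z [16.1 29.6 51.7]
scene eye 267 u [-109.4  -67.2  -47.9] v [-39.8 -19.6  38.8] z [35.8 49.5 56.9]
scene eyeend 0
scene eye_side 119 u [-49.6   1.   30.4] v [-26.  -12.7  25. ] z [-9.3  7.2 45.6]
scene lower 65 u [ 5.3 25.3 58.6] v [-19.1  -1.5  18.3] z [-4.   3.9 14.8]
scene gate 35 u [-2.6  0.6  4.4] v [-7.  -3.   1.3] z [13.1 37.  54.8]
```

Call:
move_arm(increments="0 -0.08 0 -0.1 0 0.25 0;0 0 0 0 0 0 0;0 0 0 0 0 0 0")

```text
time: 22.42
tool_pos: [0.5352, 0.2757, 0.1205]
tcp_rot: [-0.008, 0.973, 0.054, 0.224]
ft_force: [-0.4, -0.7, -1.3]
opening: 0.151
grasp_force: 44.9
```

```bash
python3 pp.py low .094
```

```text
endbar u v z 35.06650318227354 -2.81688853824063 13.320608555019902 pitch 25.849766191391947 ft [-0.4 -0.7 -1.3] q [-0.97, 0.34, 0.36, 2.14, 0.38, 0.32, -2.45]
```

Call:
move_arm(increments="0 0 0 0 0 0.2 0;0 0 0 0 0 0 0.3;0 0 0 0 0 0 0.5;0 0 0 0 0 0 1;0 0 0 0 0 0 1;0 0 0 0 0 0 1;0 0 0 0 0 0 1;0 0 0 0 0 0 1;0 0 0 0 0 0 1;0 0 0 0 0 0 1")

```text
time: 23.25
tool_pos: [0.5335, 0.2771, 0.1174]
tcp_rot: [-0.007, 0.973, 0.056, 0.222]
ft_force: [-0.5, 0.7, 0.2]
opening: 0.75
grasp_force: 0.0
```

Call:
move_arm(increments="0 0 0 0 0 0 1;0 0 0 0 0 0 1;0 0 0 0 0 0 1;0 0 0 0 0 0 1;0 0 0 -0.5 0 -1 1;0 0 0 -0.5 0 -2 1;0 0 0 -0.5 0 -2 1;0 0 0 -0.5 0 -2 1;0 0 0 -0.5 0 -2 1;0 0 0 0 0 0 1")

```text
time: 24.08
tool_pos: [0.471, 0.272, 0.1904]
tcp_rot: [-0.01, 0.973, 0.057, 0.224]
ft_force: [0.0, 0.7, -0.3]
opening: 0.998
grasp_force: 0.0
```

```bash
python3 pp.py low .094
```

```text
endbar u v z -29.113845344612137 1.7153607763744803 83.23184611473006 pitch 25.85031399878719 ft [ 0.   0.7 -0.3] q [-1.12, 0.13, 0.4, 2.19, 0.45, 0.5, -2.55]
```

Call:
move_arm(increments="0 -0.1 0 0 0 -2.5 1;0 -0.1 0 0 0 -2.5 1;0 -0.1 0 0 0 -2 1;0 0 0 0 0 0 1;0 0 0 0 0 0 1;0 0 0 0 0 0 1;0 0 0 0 0 0 1;0 0 0 0 0 0 1;0 0 0 0 0 0 1;0 0 0 0 0 0 1")

```text
time: 24.92
tool_pos: [0.4476, 0.2687, 0.2519]
tcp_rot: [0.002, 0.996, 0.057, 0.075]
ft_force: [0.4, 0.3, -1.1]
opening: 0.998
grasp_force: 0.0
```

Call:
move_arm(increments="0 0 0 0 0 0 1;0 0 0 0 0 0 1;0 0 0 0 0 0 1;0 0 0 0 0 0 1;0 0 0 0 0 0 1;0 0 0 0 0 0 1;0 0 0 0 0 0 1;0 0 0 0 0 0 1;0 0 0 0 0 0 1;0 0 0 0 0 0 1")

```text
time: 25.75
tool_pos: [0.4482, 0.2688, 0.2526]
tcp_rot: [0.001, 0.996, 0.057, 0.076]
ft_force: [0.4, -0.4, -0.5]
opening: 1.001
grasp_force: 0.0
```

```bash
for s in tall low; do echo $s; python3 chk.py $s | grep -E "gate|eye|lower"; done; python3 - <<'E'
from h import *
a,_=optics.grab_frame("scene")
for k in range(15): optics.grab_frame("wrist")
b,_=optics.grab_frame("scene");t,_=optics.grab_frame("top")
D=cv2.absdiff(cv2.GaussianBlur(a,(5,5),0),cv2.GaussianBlur(b,(5,5),0)).max(2)
print("diff tall",D[180:300,295:365].max(),"low",D[105:205,245:305].max(),"all",D.max(),status.get_obs()["time"])
cr=lambda im,x,y,w,h:cv2.resize(im[y:y+h,x:x+w],(400,420),interpolation=cv2.INTER_CUBIC)
cv2.imwrite("pics/k.png",np.hstack([cr(b,205,95,160,200),cr(t,120,90,220,170)])[:,:,::-1])
E
```

```text
tall
top eye 0
top eyeend 0
top eye_side 19 u [44.8 48.  49.8] v [-23.4 -17.6  23.8] z [-39.2 -27.1  -2.8]
top lower 120 u [ 6.  44.  59.4] v [-16.7   2.4  19.1] z [-4.3  4.5 13.3]
top gate 18 u [-5.  -1.9  2.4] v [2.3 4.4 5.4] z [16.3 34.7 55.2]
scene eye 0
scene eyeend 0
scene eye_side 22 u [45.1 47.8 49.8] v [-25.6 -22.3 -18. ] z [-39.6 -25.2  -0.8]
scene lower 114 u [ 6.9 46.  59.2] v [-19.1  -3.    6.4] z [-4.5  4.6 13.6]
scene gate 38 u [-5.2 -2.7  1.2] v [-3.7 -1.   3.8] z [13.  35.6 55.8]
low
top eye 0
top eyeend 0
top eye_side 4 u [42.7 45.2 47.2] v [17.9 18.9 20.3] z [-14.1  -6.2   2.7]
top lower 83 u [ 6.4 41.8 59.4] v [-18.5  -0.8  18.1] z [-3.6  4.2 13.8]
top gate 9 u [-3.9 -2.2  2.1] v [-5.3 -3.5  0.1] z [15.3 27.2 52.2]
scene eye 0
scene eyeend 0
scene eye_side 18 u [10.  45.5 49.3] v [-7.  12.2 18.2] z [-36.8 -17.8   6.7]
scene lower 90 u [ 6.5 44.  59.5] v [-16.3  -1.8  14.2] z [-4.9  3.7 14.9]
scene gate 35 u [-2.8  0.6  4.4] v [-8.7 -3.5  0.5] z [13.1 35.3 55. ]
diff tall 3 low 8 all 8 26.85
```

View pics/k.png

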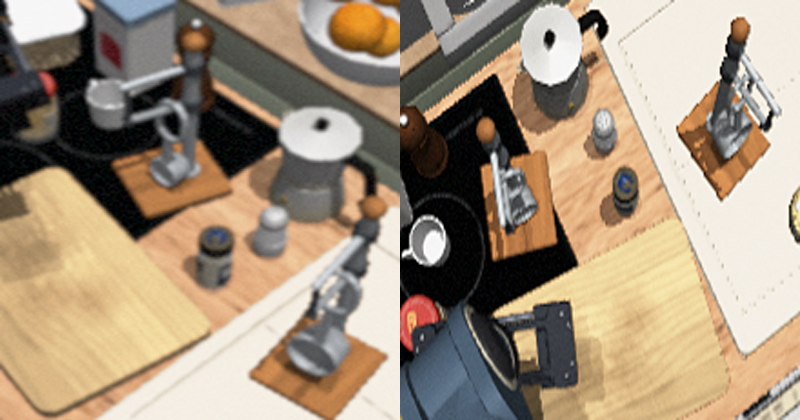

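Both scoops hang in their hooks, gates shut, bystanders in place. The low one may still be moving slightly: wait, recheck, hand in.

Call:
move_arm(increments="0 0 0 0 0 0 1;0 0 0 0 0 0 1;0 0 0 0 0 0 1;0 0 0 0 0 0 1;0 0 0 0 0 0 1;0 0 0 0 0 0 1;0 0 0 0 0 0 1;0 0 0 0 0 0 1;0 0 0 0 0 0 1;0 0 0 0 0 0 1")

```text
time: 27.68
tool_pos: [0.4482, 0.2688, 0.2526]
tcp_rot: [0.001, 0.996, 0.057, 0.076]
ft_force: [0.1, -0.2, 0.5]
opening: 1.004
grasp_force: 0.0
```

Call:
move_arm(increments="0 0 0 0 0 0 1;0 0 0 0 0 0 1;0 0 0 0 0 0 1;0 0 0 0 0 0 1;0 0 0 0 0 0 1;0 0 0 0 0 0 1;0 0 0 0 0 0 1;0 0 0 0 0 0 1;0 0 0 0 0 0 1;0 0 0 0 0 0 1")

```text
time: 28.52
tool_pos: [0.4482, 0.2688, 0.2525]
tcp_rot: [0.001, 0.996, 0.057, 0.076]
ft_force: [0.4, -0.1, 0.3]
opening: 1.002
grasp_force: 0.0
```

```bash
python3 - <<'E'
from h import *
F=[]
for j in range(4):
  F.append(cv2.GaussianBlur(optics.grab_frame("scene")[0],(5,5),0))
  for k in range(5): optics.grab_frame("wrist")
for j in range(1,4):
  D=cv2.absdiff(F[0],F[j]).max(2);w=D[105:205,245:305];print("tall",D[180:300,295:365].max(),"low",w.max(),np.argwhere(w>4)[:5].tolist())
print(status.get_obs()["time"])
E
```

```text
tall 4 low 6 [[29, 29], [29, 41], [29, 42], [30, 41], [30, 42]]
tall 5 low 6 [[34, 45], [35, 45], [40, 17], [42, 49], [43, 49]]
tall 3 low 6 [[33, 29], [39, 50], [40, 50], [40, 51], [41, 51]]
29.7167
```

Call:
move_arm(increments="0 0 0 0 0 0 1;0 0 0 0 0 0 1;0 0 0 0 0 0 1;0 0 0 0 0 0 1;0 0 0 0 0 0 1;0 0 0 0 0 0 1;0 0 0 0 0 0 1;0 0 0 0 0 0 1;0 0 0 0 0 0 1;0 0 0 0 0 0 1")

```text
time: 30.55
tool_pos: [0.4482, 0.2688, 0.2526]
tcp_rot: [0.001, 0.996, 0.057, 0.076]
ft_force: [0.3, 0.1, -0.0]
opening: 0.995
grasp_force: 0.0
```

Call:
move_arm(increments="0 0 0 0 0 0 1;0 0 0 0 0 0 1;0 0 0 0 0 0 1;0 0 0 0 0 0 1;0 0 0 0 0 0 1;0 0 0 0 0 0 1;0 0 0 0 0 0 1;0 0 0 0 0 0 1;0 0 0 0 0 0 1;0 0 0 0 0 0 1")

```text
time: 31.38
tool_pos: [0.4482, 0.2688, 0.2526]
tcp_rot: [0.001, 0.996, 0.057, 0.076]
ft_force: [0.3, -0.1, -0.7]
opening: 1.0
grasp_force: 0.0
```

Call:
move_arm(increments="0 0 0 0 0 0 1;0 0 0 0 0 0 1;0 0 0 0 0 0 1;0 0 0 0 0 0 1;0 0 0 0 0 0 1;0 0 0 0 0 0 1;0 0 0 0 0 0 1;0 0 0 0 0 0 1;0 0 0 0 0 0 1;0 0 0 0 0 0 1")

```text
time: 32.22
tool_pos: [0.4482, 0.2688, 0.2526]
tcp_rot: [0.001, 0.996, 0.057, 0.076]
ft_force: [-0.8, 0.5, 0.6]
opening: 1.001
grasp_force: 0.0
```

```bash
python3 - <<'E'
from h import *
F=[]
for j in range(5):
  F.append(cv2.GaussianBlur(optics.grab_frame("scene")[0],(5,5),0))
  for k in range(2): optics.grab_frame("wrist")
for j in range(1,5):
  D=cv2.absdiff(F[0],F[j]).max(2);w=D[105:205,245:305];print("tall",D[180:300,295:365].max(),"low",w.max(),"elsewhere",D[200:,:290].max(),D[:100].max())
E
```

```text
tall 4 low 7 elsewhere 7 6
tall 5 low 6 elsewhere 5 7
tall 4 low 7 elsewhere 7 7
tall 3 low 8 elsewhere 7 6
```

Only image noise; everything is still.

```bash
python3 -c "
from workcell import workorder;print(workorder.job_done())"
```

```text
the job is handed in; nothing more can be done
None
```

Both scoops hang by their eyes, the large one in the tall stand's hook and then the small one in the low stand's; both gates are shut, everything was still, no bystander looked moved, and I handed the job in at about 33 s.

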